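# Check two soaps under the pointer, then hold the drying box open

### The job

Slide the soap carrier by its knob until the round soap stands with its middle under the pointer, let it rest there for a second for checking, then slide it on until the square soap stands under the pointer, rest again and leave it there. Then take the bar handle of the drying box's lid, raise the lid to 45 degrees (the pin on the arc at its side) and finish while still holding it steadily there by the handle, so that a colleague can put the checked soap in; the lid falls shut if let go. Leave everything else on the table where it is.

Things in the scene. Friction and masses are not known exactly. Their poses are not given: they have to be found in the camera images.
- pointer_tip (a point): tip of the fixed steel pointer of the grey checking table (320 x 280 mm), 64 mm above the work surface and 8 mm over the soaps. A flat arm (14 mm wide, top 87 mm above the work surface) carries it from a post on the table's far side. Axes: the table's; x away from the robot along one slide, y along the other. The checking table and the drying box stand side by side, and may change sides.
- carrier_knob (a point): middle of the gripping part of the upright wooden knob of the carrier, 24 mm across, 72 mm above the work surface; the knob's top is at 92 mm, and below it a wooden tongue has its top at 34 mm. The knob stands 125 mm from the carrier's centre, on the robot's side; the carrier (a 150 mm square board with four ivory soaps fixed on it, at the corners of a 65 mm square) slides with it without turning.
- soap_round (a point): centre of the top of the round soap with a ribbed edge, 52 mm across, top 56 mm above the work surface; on the carrier's near right corner, seen from the robot
- soap_square (a point): centre of the top of the square soap, 46 x 46 mm, top 56 mm above the work surface; on the carrier's far left corner. The other two soaps on the carrier are narrow bars, 50 x 24 mm, not wanted.
- slide_x (a joint): position of the carrier along the checking table's x, m, -0.06 to 0.06; grows away from the robot; 0 in the middle, where the pointer is over the carrier's centre. Slides with about 1.5 N of friction, stays where left.
- carrier (a joint): position of the carrier along the checking table's y, m, -0.06 to 0.06; grows to the left; 0 in the middle; about 1.5 N of friction, stays where left
- lid (a joint): angle of the drying box's lid, rad: 0 shut (level), 0.785 is 45 degrees, stop at 1.3. It falls shut from every angle. The lid is an aluminium sheet of 225 x 246 x 8 mm, 0.25 to 0.5 kg, on a plywood box 220 x 240 mm and 104 mm high.
- lid_hinge (a point): middle of the hinge line, on the box's far rim, 104 mm above the work surface. Its axes are the lid's and turn with it: y along the hinge, x from the front edge to the hinge, z out of the lid's upper face.
- lid_handle: steel bar handle over the lid's front edge: round bar 10 mm thick and 94 mm long, parallel to the hinge (its y axis), between two flat posts; origin at the bar's middle, 36 mm above the lid's upper face, 185 mm in front of and 44 mm above the hinge line when shut (so 148 mm above the work surface). The bar turns freely about its own axis between its posts, so the gripper can keep its direction while the lid swings.
- dish: white soap dish with a bar of soap on it, 100 x 70 mm, 34 mm high; a bystander lying between the two devices
- bowl: blue bowl, 80 mm across, 40 mm high; bystander near the robot
- jar: glass jar, 56 mm across, 80 mm high; bystander between the devices, far end
- stamp: wooden hand stamp, 50 mm square foot, 72 mm high; bystander between the devices
- brush: hand brush lying flat; bystander at the left
- cured_bar: soap bar, 80 x 50 x 28 mm; bystander at the right

How it is judged (in metres and radians):
On the way, in this order (a step that is already met when the one before it is completed fails the run):
1. the round soap's middle rests under the pointer (horizontal distance between soap_round and pointer_tip below 0.007 m and velocity of joint slide_x between -0.01 and 0.01 m/s and velocity of joint carrier between -0.01 and 0.01 m/s), for 0.5 s.
2. then the square soap's middle rests under the pointer (horizontal distance between soap_square and pointer_tip below 0.007 m and velocity of joint slide_x between -0.01 and 0.01 m/s and velocity of joint carrier between -0.01 and 0.01 m/s), for 0.5 s.
At the end, for the whole second after the job is handed in: the lid stands still at 45 degrees (within 7 degrees), held by the fingers at its bar handle, and the square soap's middle is still within 9 mm of the pointer, seen from above (value of joint lid between 0.665 and 0.905 rad and velocity of joint lid between -0.05 and 0.05 rad/s and contact force between the fingers and lid_handle above 0.5 N and horizontal distance between soap_square and pointer_tip below 0.009 m); the arm keeps its last pose, push and grip.
It fails at once if a bystander is shoved out of its place (more than 20 mm) (distance of any of dish, bowl, jar, stamp, brush, cured_bar from where it was at the start of the episode above 0.02 m).
It also fails if it takes over 64 s, if anything falls off the work surface, if the arm or the gripper's body presses on something with over 40 N, if the wrist force passes 120 N, or if a joint passes its speed limit or range.

### The arm

A 6-joint arm with a two-finger parallel gripper is mounted at the origin on the work surface. World frame = base frame: x ahead of the robot, y to its left, z up, the work surface at z = 0. Lengths are in mm, angles in rad, forces in N, time in s.
With the tool pointing down it reaches from about 375 to 900 mm from the base axis. Payload 3.1 kg.
Tool frame: the origin (TCP) lies on the mounting face of the last link; the fingertips stand 182 mm ahead of it and the grasp point (between the pads) lies 164 mm ahead of it; y points along the fingers, z is the direction in which the jaws open and shut, and the axes are right-handed (so a half turn about y gives the same grasp; the last joint's range is limited). The gripper opens to 87 mm and grips with 3 to 60 N. Pads are 19 mm wide; open, the fingers measure 117 mm over their backs; the gripper's body (75 mm by 190 mm) begins 51 mm behind the grasp point.
Start: joints at [0.964, 0.527, 1.433, -0, 1.181, -0.178], TCP at [259.821, 568.411, 404.748] pointing down, gripper open.
Joint ranges: [-3.08, 3.08], [-0.75, 2.2], [0.22, 2.44], [-1.43, 4.57], [0, 2.65], [-2.85, 2.85]. Speed limits (rad/s): [2.79, 2.79, 3.14, 3.14, 3.14, 3.14].

### API

Orientations are given as [roll, pitch, yaw] about the fixed x, y, z axes, in that order (R = Rz(yaw) Ry(pitch) Rx(roll)).
In Python, from workcell import * gives the robot as it stands.
- The arm moves only by the tool servo_tool, never from a script. Its argument "steps" is a list that holds one entry, the list of rows, each a list of 6 numbers: the shift along the tool's x, y, z scaled (see below), then the turn, a rotation vector about the tool's x, y, z scaled (see below). In form: [[[tx, ty, tz, ax, ay, az], ...]]. A call has 1 to 8 rows; each row is the pose to reach, as a shift and turn from the pose commanded when the call began, along the tool's axes at that moment; what a row does not reach only later rows make up. The controller multiplies each number of a shift by 0.8 m and each number of a turn by 60 degrees. A row lasts 1/10 s, in which the tool goes at most 50 mm and 8.59 degrees, less where a joint would pass 70% of its speed; a pose out of reach is approached as far as the arm can. A call with a number of a shift or a turn outside -1 to 1 is refused whole. A call with a gripper value outside its range is refused whole. "gripper" is the opening, from 0 (shut) to 1 (fully open), set as the call begins (left out, the last holds). The fingers move at their own pace and stop on an object; the grip force is fixed at half the most. Time passes only in rows, so rows that repeat a pose let the fingers close. It gives the time, the measured TCP pose, the force and the opening at its end, in the units of the state.
- get_obs(): the state, without advancing time (a new reading comes with each control period).
- snapshot(name): name is "scene" or "top" or "wrist"; returns the picture (400x640x3 uint8, blue, green, red); there is no depth.
- calibration(name): a dict with "intrinsics" (3x3 intrinsics, pixels), "xyz" and "attitude" of the camera in the world; the wrist camera has in their place "T_tool_cam" (4x4, takes a point from camera to tool coordinates, whose origin is the TCP and whose axes are the tool frame's). Camera axes: x right, y down, z forward; pixel columns grow to the right and rows downward; lengths in mm; the calibration is good to about 2 mm. A picture is of the moment at which its call begins: read the wrist's pose just before it. calibration takes no time and is no camera call.
- job_done(): hands the job in, once; it reports no verdict.
The state is a dict: "time_s": time; "joint_pos": joint angles; "qd": joint speeds; "joint_torque": joint torques, N m; "position": TCP position; "orientation": TCP orientation; "contact_force": force on the tool from outside, world axes, zero at the start; "ft_torque": the same for the moment, N m; "gripper_width": finger opening in mm.
Only numpy, scipy, OpenCV 4.12 (cv2) and the standard library are available. Lean on these libraries where they do the work, as an engineer would, in place of code of your own. Each camera call takes 0.05 s, during which the arm holds its last target.

## Working session

There is one attempt and no reset: what is moved stays moved. The work goes in short steps, Python scripts to look and compute and a tool call to move; the robot and the scene stay as the last step left them, time stands still between calls to the robot, and variables do not carry over. Pictures are saved under pics/ and viewed, and the job is handed in when it is done.

Besides the shell and the picture viewer there is one more tool, called after "Emit:" by a JSON object that holds its "method" and its "body". servo_tool: Moves the arm, as the interface text tells. Its arguments: {"type":"object","properties":{"steps":{"type":"array","items":{"type":"array","items":{"type":"array","items":{"type":"number","minimum":-1,"maximum":1}}}},"gripper":{"type":"number"}},"required":["steps"]}

```bash
mkdir -p pics; ls
python3 - <<'E'
from workcell import *
import cv2,numpy as np
o=get_obs()
for k,v in o.items(): print(k,v)
for n in ["scene","top","wrist"]:
    cv2.imwrite(f"pics/{n}0.png",snapshot(n)); print(n,calibration(n))
E
```

```text
pics
time_s 0.0
joint_pos [ 9.63496534e-01  5.28470571e-01  1.43390674e+00  1.04012487e-05
  1.18141014e+00 -1.78474947e-01]
qd [ 0.00023092 -0.00129856  0.00183763  0.00124298  0.0018029  -0.00085377]
joint_torque [-3.95502966e-04 -4.40042818e+01 -1.76591384e+01  6.32872316e-02
  5.82536578e-02 -1.86312177e-04]
position [259.63316537 568.13915904 403.76709416]
orientation [-1.57295455e+00  3.99100388e-04 -4.28829236e-01]
contact_force [-0.23460282 -0.63087955  0.67434686]
ft_torque [ 0.02918227 -0.03823888 -0.031957  ]
gripper_width 87.09727736893333
scene {'intrinsics': array([[380.97208332,   0.        , 320.48753521],
       [  0.        , 380.97208332, 197.54888699],
       [  0.        ,   0.        ,   1.        ]]), 'xyz': array([1254.5222993 ,  485.01214487,  870.29528855]), 'attitude': array([-2.30097759,  0.01013464,  2.17283201])}
top {'intrinsics': array([[434.69433113,   0.        , 318.62037036],
       [  0.        , 434.69433113, 202.31368421],
       [  0.        ,   0.        ,   1.        ]]), 'xyz': array([ 316.8758017 ,   12.37715843, 1603.18002345]), 'attitude': array([-2.9637952 , -0.01052053, -1.58320412])}
wrist {'intrinsics': array([[330.74237163,   0.        , 325.51890897],
       [  0.        , 330.74237163, 198.94631257],
       [  0.        ,   0.        ,   1.        ]]), 'T_tool_cam': array([[-3.21375002e-04,  9.53199441e-01,  3.02342062e-01,
        -8.36002081e+01],
       [-8.25198316e-04, -3.02342228e-01,  9.53199085e-01,
         2.01748910e+01],
       [ 9.99999608e-01,  5.68421974e-05,  8.83743808e-04,
        -4.39883861e-01],
       [ 0.00000000e+00,  0.00000000e+00,  0.00000000e+00,
         1.00000000e+00]])}
```

View pics/top0.png

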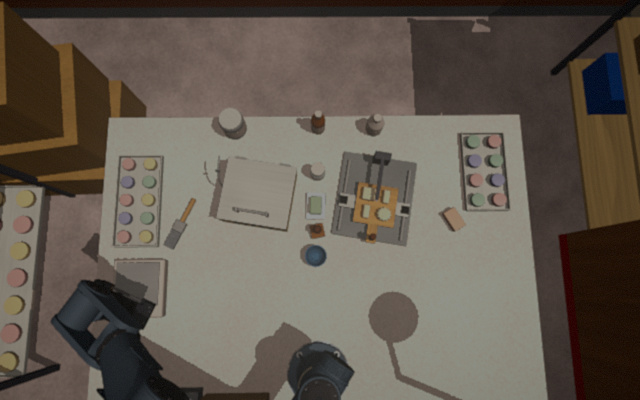

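View pics/scene0.png

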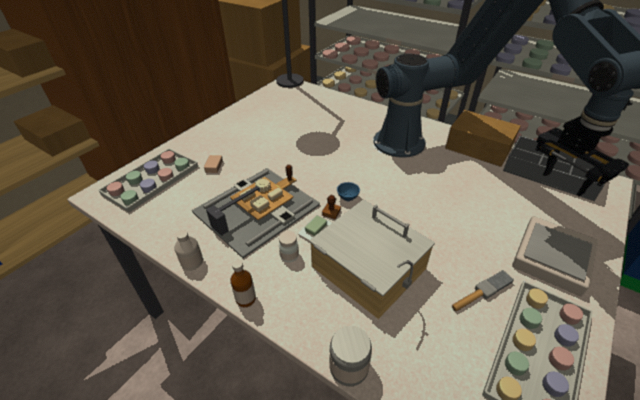

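View pics/wrist0.png

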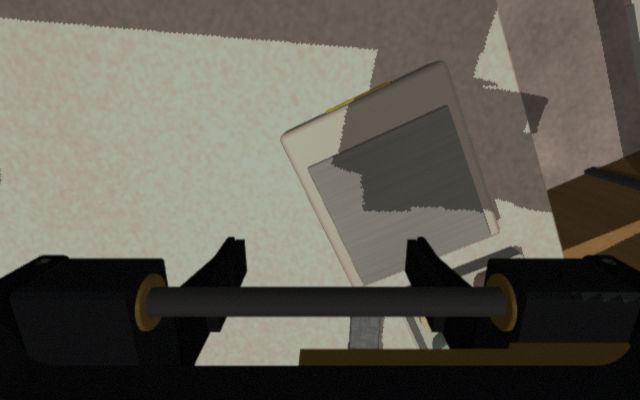

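```bash
cat > h.py <<'E'
from workcell import *
import cv2,numpy as np
from scipy.spatial.transform import Rotation as R
def toolT(o=None):
    o=o or get_obs(); T=np.eye(4); T[:3,:3]=R.from_euler('xyz',o['orientation']).as_matrix(); T[:3,3]=o['position']; return T
def cam(n,T=None):
    c=calibration(n)
    if n=='wrist':
        M=(toolT() if T is None else T)@c['T_tool_cam']
    else:
        M=np.eye(4); M[:3,:3]=R.from_euler('xyz',c['attitude']).as_matrix(); M[:3,3]=c['xyz']
    return c['intrinsics'],M
def ray(K,M,uv):
    d=M[:3,:3]@np.linalg.solve(K,[uv[0],uv[1],1.]); return M[:3,3],d
def onz(K,M,uv,z):
    p,d=ray(K,M,uv); return p+d*(z-p[2])/d[2]
def proj(K,M,P):
    q=K@(M[:3,:3].T@(np.array(P)-M[:3,3])); return q[:2]/q[2]
def tri(a,b):
    A=np.zeros((3,3));B=np.zeros(3)
    L=[]
    for p,d in (a,b):
        d=d/np.linalg.norm(d);Q=np.eye(3)-np.outer(d,d);A+=Q;B+=Q@p;L.append((p,Q))
    x=np.linalg.solve(A,B); return x,[np.linalg.norm(Q@(x-p)) for p,Q in L]
def cmd(T,P,Rt=None):
    "numbers for row to bring TCP to P"
    t=T[:3,:3].T@(np.array(P)-T[:3,3])/800
    r=np.zeros(3) if Rt is None else R.from_matrix(T[:3,:3].T@Rt).as_rotvec()/np.radians(60)
    return np.round(np.r_[t,r],4)
E
python3 - <<'E'
from h import *
im=cv2.imread('pics/top0.png'); cv2.imwrite('pics/t1.png',cv2.resize(im[140:260,190:430],None,fx=3.3,fy=3.3,interpolation=cv2.INTER_CUBIC))
im=cv2.imread('pics/scene0.png'); cv2.imwrite('pics/s1.png',cv2.resize(im[140:310,190:440],None,fx=3.2,fy=3.2,interpolation=cv2.INTER_CUBIC))
T=toolT(); print(T)
K,M=cam('top')
for n,uv,z in [('knobtop',(371,236),92),('lidbar',(250,210),148),('post',(381,158),87),('bowl',(316,256),20),('stamp',(317,231),40)]:print(n,onz(K,M,uv,z))
E
```

```text
[[ 9.09459353e-01 -9.42899946e-04  4.15791771e-01  2.59690245e+02]
 [-4.15792733e-01 -1.34386102e-03  9.09458409e-01  5.68219200e+02]
 [-2.98761929e-04 -9.99998652e-01 -1.61423792e-03  4.03999716e+02]
 [ 0.00000000e+00  0.00000000e+00  0.00000000e+00  1.00000000e+00]]
knobtop [ 466.92438761 -188.12053278   92.        ]
lidbar [554.17936994 226.42767058 148.        ]
post [ 749.53133705 -234.52422941   87.        ]
bowl [403.80905954   4.12771276  20.        ]
stamp [ 4.92388949e+02 -3.96301545e-01  4.00000000e+01]
```

View pics/t1.png

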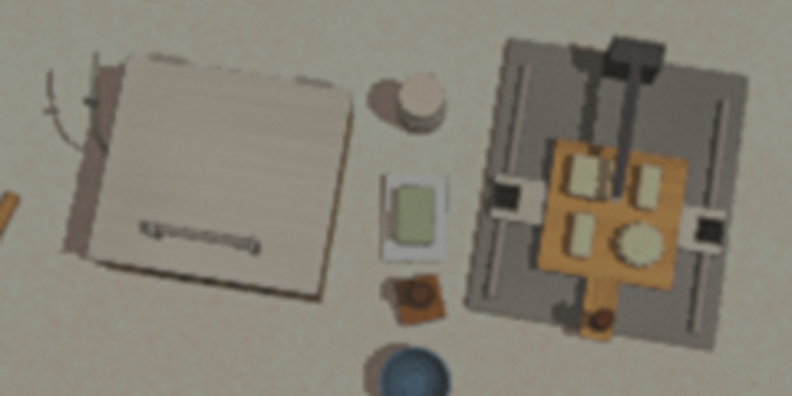

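View pics/s1.png

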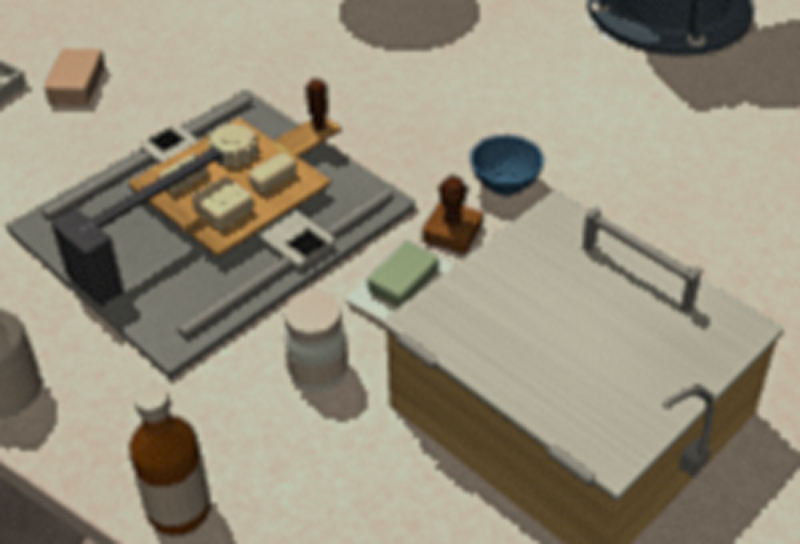

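Run:
```python
from h import *
T=toolT()
print(cmd(T,[600,-190,400],R.from_euler('xyz',[-np.pi/2,0,-.15]).as_matrix()))
```

```text
[ 7.810e-01  5.900e-03 -6.851e-01  1.500e-03 -2.662e-01 -5.000e-04]
```

Emit:
{"method": "servo_tool", "body": {"steps": [[[0.1,0,-0.09,0,-0.03,0],[0.78,0,-0.685,0,-0.266,0],[0.78,0,-0.685,0,-0.266,0],[0.78,0,-0.685,0,-0.266,0],[0.78,0,-0.685,0,-0.266,0],[0.78,0,-0.685,0,-0.266,0],[0.78,0,-0.685,0,-0.266,0],[0.78,0,-0.685,0,-0.266,0]]]}}

```text
time_s: 0.95
position: [422.6, 203.4, 404.8]
orientation: [-1.571, -0.0, -0.15]
contact_force: [1.1, 0.8, -0.2]
gripper_width: 87.1
```

Emit:
{"method": "servo_tool", "body": {"steps": [[[0.292,0,-0.453,0,0,0],[0.292,0,-0.453,0,0,0],[0.292,0,-0.453,0,0,0],[0.292,0,-0.453,0,0,0],[0.292,0,-0.453,0,0,0],[0.292,0,-0.453,0,0,0],[0.292,0,-0.453,0,0,0],[0.292,0,-0.453,0,0,0]]]}}

```text
time_s: 1.75
position: [586.6, -161.6, 404.5]
orientation: [-1.57, 0.001, -0.151]
contact_force: [0.7, 1.1, -0.6]
gripper_width: 86.9
```

Emit:
{"method": "servo_tool", "body": {"steps": [[[0.066,0,-0.103,0,0,0],[0.066,0,-0.103,0,0,0],[0.066,0,-0.103,0,0,0],[0.066,0,-0.103,0,0,0]]]}}

```text
time_s: 2.15
position: [625.9, -250.1, 403.6]
orientation: [-1.57, 0.002, -0.152]
contact_force: [-1.1, 0.4, -0.3]
gripper_width: 87.3
```

Run:
```python
from h import *
o=get_obs(); T=toolT(o); im=snapshot('wrist'); cv2.imwrite('pics/w1.png',im); np.save('w1.npy',T); print(o['position'],o['orientation'],o['time_s'])
```

```text
[ 625.91030299 -250.08360789  403.64045021] [-1.56964179  0.00167648 -0.15231821] 2.15
```

View pics/w1.png

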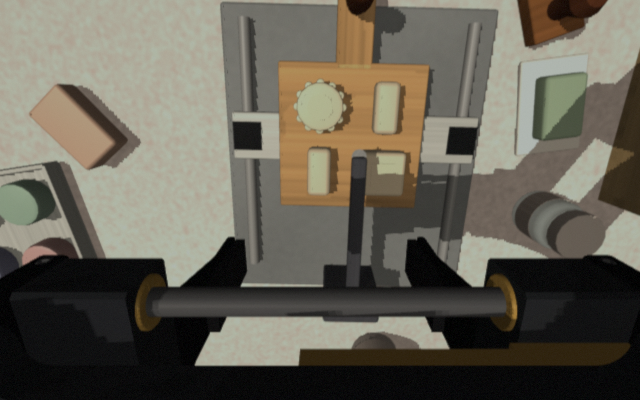

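Emit:
{"method": "servo_tool", "body": {"steps": [[[-0.04,0,0,0,0,0],[-0.07,0,0.02,0,0,0],[-0.07,0,0.02,0,0,0],[-0.07,0,0.02,0,0,0],[-0.07,0,0.02,0,0,0]]]}}

```text
time_s: 2.7
position: [573.6, -224.1, 405.3]
orientation: [-1.571, -0.002, -0.149]
contact_force: [-0.6, -0.2, 0.5]
gripper_width: 86.7
```

Run:
```python
from h import *
o=get_obs(); T=toolT(o); im=snapshot('wrist'); cv2.imwrite('pics/w2.png',im); np.save('w2.npy',T); print(o['position'],o['orientation'],o['time_s'])
cv2.imwrite('pics/w2z.png',cv2.resize(im[0:270,200:500],None,fx=2.2,fy=2.2,interpolation=cv2.INTER_CUBIC))
im=cv2.imread('pics/w1.png')
cv2.imwrite('pics/w1z.png',cv2.resize(im[0:270,200:500],None,fx=2.2,fy=2.2,interpolation=cv2.INTER_CUBIC))
```

```text
[ 573.62977303 -224.09134748  405.34811171] [-1.57145389e+00 -1.52372626e-03 -1.48937998e-01] 2.7
```

View pics/w2z.png

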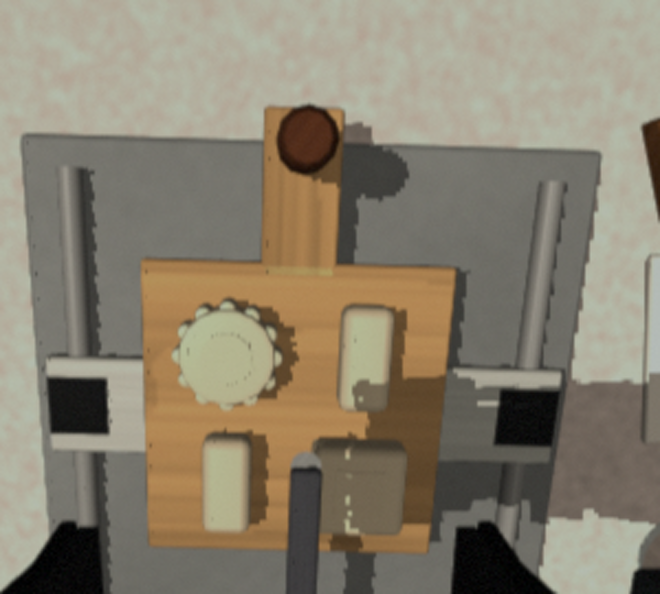

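View pics/w1z.png

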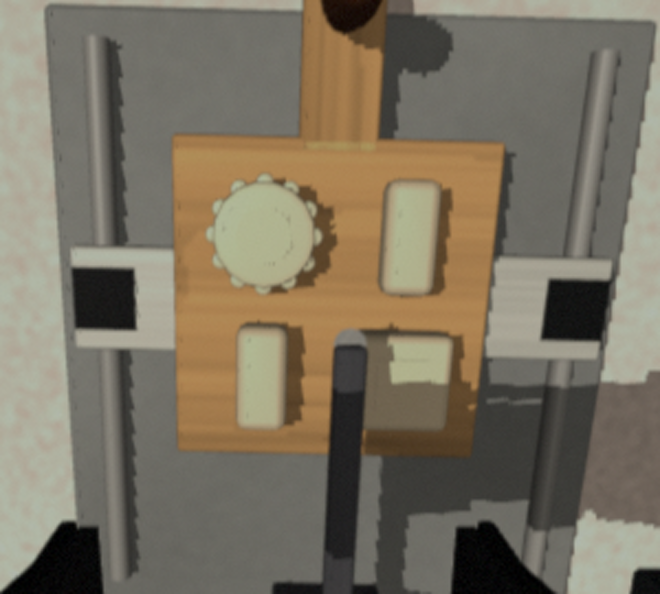

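Run:
```python
from h import *
a=cv2.imread('pics/w2.png')[190:240,305:375];b=cv2.imread('pics/w1.png')[135:185,325:395]
cv2.imwrite('pics/z.png',np.vstack([cv2.resize(x,(560,400),interpolation=cv2.INTER_CUBIC) for x in (np.hstack([a]),)]+[cv2.resize(b,(560,400),interpolation=cv2.INTER_CUBIC)])[:, :].copy()[:800])
z=np.hstack([cv2.resize(a,(390,280),interpolation=cv2.INTER_CUBIC),cv2.resize(b,(390,280),interpolation=cv2.INTER_CUBIC)]); cv2.imwrite('pics/z.png',z)
```

```text
(no output)
```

View pics/z.png

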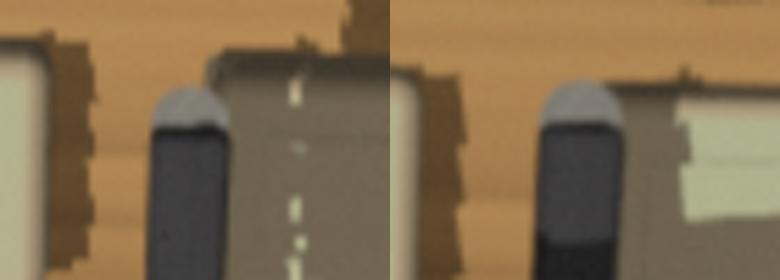

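Run:
```python
from h import *
K,M1=cam('wrist',np.load('w1.npy'));K,M2=cam('wrist',np.load('w2.npy'))
print('cams',M1[:3,3],M2[:3,3])
def w2(u,v): return (200+u/2.2,v/2.2)
print('armend z87',onz(K,M1,(359.5,157.7),87),onz(K,M2,(339.1,212.8),87))
print('cap tri',tri(ray(K,M1,(359.5,149.6)),ray(K,M2,(339.1,206))))
for z in (64,70,80):print(z,onz(K,M1,(359.5,149.6),z),onz(K,M2,(339.1,206),z))
for n,a,b,z in [('round',(263,234),(227,357),56),('sq c',None,(362,487),56)]:
    if a: print(n,onz(K,M1,w2(*a),z),tri(ray(K,M1,w2(*a)),ray(K,M2,w2(*b))))
    print(n,onz(K,M2,w2(*b),z))
print('knob z92',onz(K,M2,w2(308,138),92))
# bar soaps centres z? 
for n,a,b in [('barR',(410,237),(366,357)),('barL',(262,377),(227,482))]:
    print(n,tri(ray(K,M1,w2(*a)),ray(K,M2,w2(*b))))
# board corners
for n,a,b in [('b1',(174,136),(142,260)),('b2',(504,144),(456,268)),('b3',(471,457),(428,552)),('b4',(178,449),(150,544)),('t1',(47,6),(22,136)),('t2',(655,22),(600,153))]:
    print(n,tri(ray(K,M1,w2(*a)),ray(K,M2,w2(*b))))
```

```text
cams [ 543.07674889 -237.72743998  383.60643609] [ 490.81332739 -212.06097392  385.04686206]
armend z87 [ 601.66584075 -215.04390165   87.        ] [ 600.58724772 -215.32643052   87.        ]
cap tri (array([ 594.64402594, -214.1963468 ,   84.78855087]), [np.float64(0.2407854998526105), np.float64(0.24078549985249922)])
64 [ 598.3531214  -212.32901751   64.        ] [ 601.70470024 -214.57109433   64.        ]
70 [ 597.31541315 -212.80582435   70.        ] [ 599.63226685 -214.52418304   70.        ]
80 [ 595.5858994  -213.60050242   80.        ] [ 596.1782112  -214.44599756   80.        ]
round [ 552.91153279 -244.39542214   56.        ] (array([ 552.98151631, -244.30092096,   55.39636043]), [np.float64(0.1187133724461149), np.float64(0.11871337244604824)])
round [ 552.91934669 -244.13524547   56.        ]
sq c [ 625.66217075 -190.12531006   56.        ]
knob z92 [ 468.81524655 -196.72678347   92.        ]
barR (array([ 564.28698924, -180.15927825,   47.49391118]), [np.float64(0.17040979642322593), np.float64(0.17040979642323642)])
barL (array([ 617.82675758, -255.66467015,   44.52453996]), [np.float64(0.31515387388299476), np.float64(0.31515387388300803)])
b1 (array([ 505.78946909, -277.82867097,   33.22516619]), [np.float64(0.34102850083662883), np.float64(0.3410285008366672)])
b2 (array([ 531.4576831 , -131.71069291,   31.72798829]), [np.float64(0.15686124359781772), np.float64(0.15686124359767983)])
b3 (array([ 677.67227713, -157.54422154,   32.89973516]), [np.float64(0.3752831686608493), np.float64(0.37528316866096845)])
b4 (array([ 651.24766448, -304.2142613 ,   31.92971769]), [np.float64(0.012908198828079857), np.float64(0.012908198828171064)])
t1 (array([ 442.38476367, -325.54718351,   15.24545174]), [np.float64(0.3226557662032498), np.float64(0.3226557662032356)])
t2 (array([490.14100911, -56.91599686,  16.11932143]), [np.float64(0.0945500594526733), np.float64(0.09455005945270785)])
```

Run:
```python
from h import *
T=toolT()
Rt=R.from_euler('xyz',[-np.pi/2,0,-.175]).as_matrix()
print(T[:3,3]);print(cmd(T,[468.8,-196.7,310],Rt));print(cmd(T,[468.8,-196.7,236],Rt))
```

```text
[ 573.75470343 -224.43503654  405.18458923]
[-0.1351  0.1188  0.0148  0.0006  0.0245  0.0014]
[-0.1352  0.2113  0.0149  0.0006  0.0245  0.0014]
```

Emit:
{"method": "servo_tool", "body": {"steps": [[[-0.05,0.04,0.007,0,0.0245,0.001],[-0.1,0.08,0.015,0,0.0245,0.001],[-0.135,0.12,0.015,0,0.0245,0.001],[-0.135,0.12,0.015,0,0.0245,0.001],[-0.135,0.12,0.015,0,0.0245,0.001],[-0.135,0.12,0.015,0,0.0245,0.001]]]}}

```text
time_s: 3.35
position: [470.2, -198.0, 309.8]
orientation: [-1.573, -0.003, -0.176]
contact_force: [0.9, 0.7, 0.3]
gripper_width: 87.2
```

Run:
```python
from h import *
T=toolT()
Rt=R.from_euler('xyz',[-np.pi/2,0,-.175]).as_matrix()
print(T[:3,3]);print(cmd(T,[468.8,-196.7,236],Rt))
im=snapshot('wrist'); cv2.imwrite('pics/w3.png',im)
```

```text
[ 470.17395715 -197.97544739  309.79823557]
[-0.0023  0.0922  0.0015  0.002  -0.0008  0.0033]
```

View pics/w3.png

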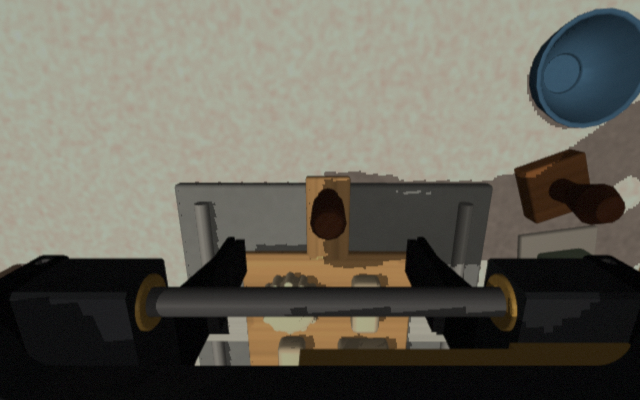

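Emit:
{"method": "servo_tool", "body": {"steps": [[[-0.001,0.03,0.001,0,0,0.002],[-0.001,0.06,0.001,0,0,0.002],[-0.001,0.092,0.001,0,0,0.002],[-0.001,0.092,0.001,0,0,0.002],[-0.001,0.092,0.001,0,0,0.002]]]}}

```text
time_s: 3.9
position: [468.5, -196.3, 235.7]
orientation: [-1.571, 0.002, -0.176]
contact_force: [0.4, -1.7, 0.1]
gripper_width: 86.7
```

Emit:
{"method": "servo_tool", "body": {"steps": [[[0,0,0,0,0,0],[0,0,0,0,0,0],[0,0,0,0,0,0],[0,0,0,0,0,0],[0,0,0,0,0,0],[0,0,0,0,0,0],[0,0,0,0,0,0],[0,0,0,0,0,0]]], "gripper": 0}}

```text
time_s: 4.7
position: [467.4, -195.8, 235.1]
orientation: [-1.571, 0.003, -0.176]
contact_force: [-0.2, -0.3, -0.8]
gripper_width: 31.2
```

Emit:
{"method": "servo_tool", "body": {"steps": [[[0,0,0,0,0,0],[0,0,0,0,0,0],[0,0,0,0,0,0],[0,0,0,0,0,0]]]}}

```text
time_s: 5.1
position: [467.4, -195.8, 235.1]
orientation: [-1.571, 0.003, -0.176]
contact_force: [-0.4, 0.0, 0.3]
gripper_width: 23.2
```

Run:
```python
from h import *
T=toolT()
print(T[:3,3],get_obs()['contact_force'],get_obs()['gripper_width'])
```

```text
[ 467.40095598 -195.80434895  235.10278685] [-0.42231294  0.02976356  0.25532473] 23.229621095031153
```

Emit:
{"method": "servo_tool", "body": {"steps": [[[0.007,0,0.006,0,0,0],[0.016,0,0.014,0,0,0],[0.026,0,0.023,0,0,0],[0.036,0,0.031,0,0,0],[0.045,0,0.039,0,0,0],[0.051,0,0.044,0,0,0],[0.0535,0,0.0465,0,0,0],[0.0535,0,0.0465,0,0,0]]]}}

```text
time_s: 5.9
position: [516.9, -166.2, 235.1]
orientation: [-1.57, 0.001, -0.176]
contact_force: [1.7, 1.2, 0.3]
gripper_width: 23.2
```

Run:
```python
from h import *
o=get_obs(); print(o['position'],o['contact_force'],o['gripper_width'])
im=snapshot('wrist'); cv2.imwrite('pics/w4.png',im)
im=snapshot('top');cv2.imwrite('pics/t4.png',im);a=cv2.resize(im[150:250,325:425],(500,500),interpolation=cv2.INTER_CUBIC)
cv2.imwrite('pics/t4z.png',a)
im=snapshot('scene');cv2.imwrite('pics/s4.png',im); cv2.imwrite('pics/s4z.png',cv2.resize(im[150:260,190:330],(700,550),interpolation=cv2.INTER_CUBIC))
```

```text
[ 516.86232381 -166.16228355  235.11220186] [1.69735101 1.23720488 0.30716362] 23.218127699234152
```

View pics/w4.png

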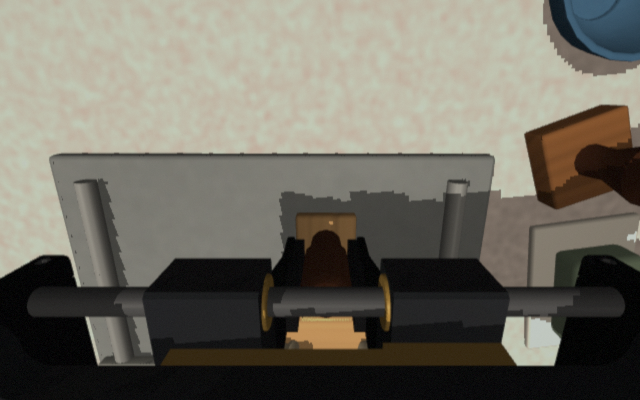

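View pics/t4z.png

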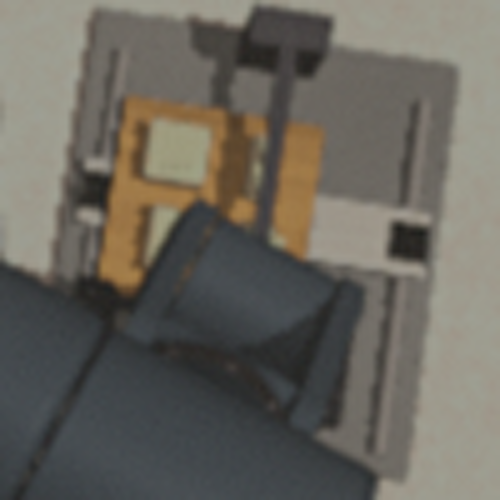

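View pics/s4z.png

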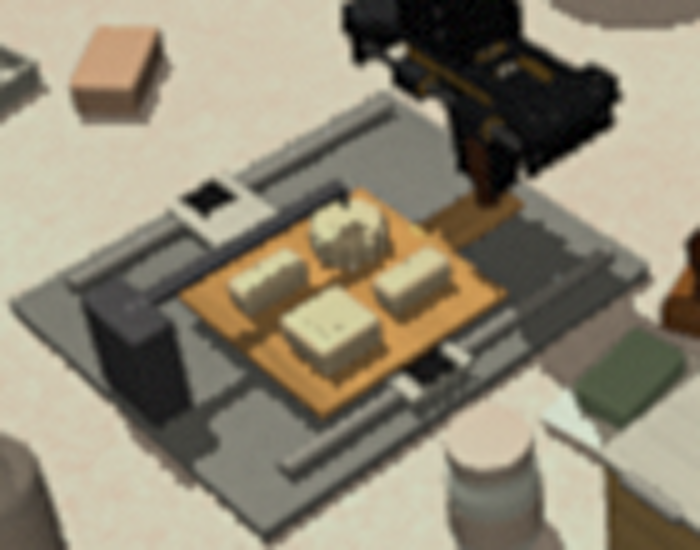

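Run:
```python
from h import *
K,M=cam('scene')
f=lambda u,v:(190+u/5,150+v/5)
print('armend',onz(K,M,f(340,186),87),'round',onz(K,M,f(347,225),56),onz(K,M,f(349,222),56),'sq',onz(K,M,f(331,318),56))
print(proj(K,M,[601.5,-215.3,87]),proj(K,M,[601.5,-215.3,64]),proj(K,M,[601.5,-215.3,56]))
a=cv2.imread('pics/s4.png')[180:215,240:285];cv2.imwrite('pics/z.png',cv2.resize(a,None,fx=16,fy=16,interpolation=cv2.INTER_CUBIC))
K,M=cam('top'); print('top: armend',proj(K,M,[601.5,-215.3,87]))
im=cv2.imread('pics/t4.png')
```

```text
armend [ 608.04168756 -210.50248498   87.        ] round [ 609.43874155 -208.172419     56.        ] [ 606.48865989 -209.04893956   56.        ] sq [ 680.21686111 -158.95457073   56.        ]
[258.23159651 185.56338644] [259.07634823 190.99525222] [259.36527952 192.85311875]
top: armend [377.17543653 198.28024822]
```

View pics/z.png

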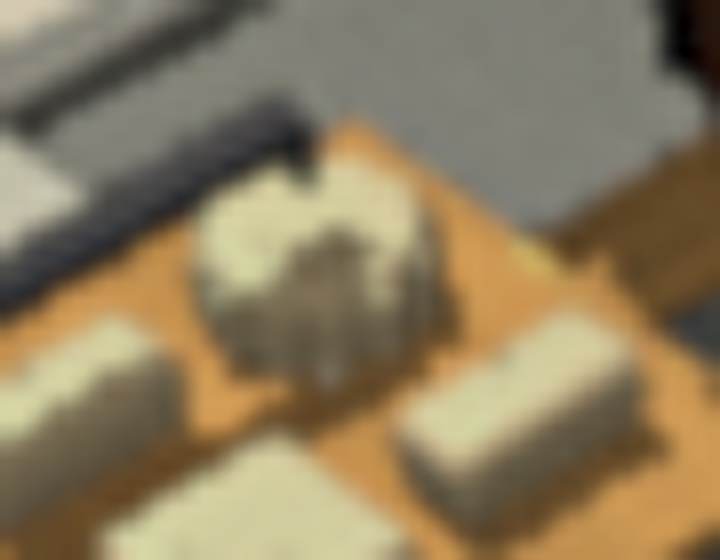

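Emit:
{"method": "servo_tool", "body": {"steps": [[[0,0,0,0,0,0],[0,0,0,0,0,0],[0,0,0,0,0,0],[0,0,0,0,0,0],[0,0,0,0,0,0],[0,0,0,0,0,0],[0,0,0,0,0,0],[0,0,0,0,0,0]]]}}

```text
time_s: 6.85
position: [516.1, -166.7, 235.1]
orientation: [-1.571, 0.003, -0.176]
contact_force: [1.3, 0.4, 0.8]
gripper_width: 22.9
```

Emit:
{"method": "servo_tool", "body": {"steps": [[[0,0,0,0,0,0],[0,0,0,0,0,0],[0,0,0,0,0,0],[0,0,0,0,0,0]]]}}

```text
time_s: 7.25
position: [516.1, -166.7, 235.1]
orientation: [-1.571, 0.003, -0.176]
contact_force: [1.4, 0.9, 1.0]
gripper_width: 23.7
```

Emit:
{"method": "servo_tool", "body": {"steps": [[[-0.006,0,-0.006,0,0,0],[-0.016,0,-0.016,0,0,0],[-0.03,0,-0.03,0,0,0],[-0.045,0,-0.045,0,0,0],[-0.06,0,-0.06,0,0,0],[-0.072,0,-0.072,0,0,0],[-0.079,0,-0.079,0,0,0],[-0.0812,0,-0.0812,0,0,0]]]}}

```text
time_s: 8.05
position: [439.5, -219.8, 235.1]
orientation: [-1.57, 0.004, -0.177]
contact_force: [2.1, 1.0, -0.6]
gripper_width: 23.2
```

Emit:
{"method": "servo_tool", "body": {"steps": [[[0,0,0,0,0,0],[0,0,0,0,0,0],[0,0,0,0,0,0],[0,0,0,0,0,0],[0,0,0,0,0,0],[0,0,0,0,0,0],[0,0,0,0,0,0],[0,0,0,0,0,0]]]}}

```text
time_s: 8.85
position: [440.7, -219.1, 235.1]
orientation: [-1.571, 0.003, -0.176]
contact_force: [-1.4, -0.2, -1.5]
gripper_width: 23.1
```

Run:
```python
from h import *
o=get_obs(); print(o['position'],o['contact_force'],o['gripper_width'])
K,M=cam('scene')
im=snapshot('scene'); cv2.imwrite('pics/s5.png',im); cv2.imwrite('pics/s5z.png',cv2.resize(im[160:230,220:320],(800,560),interpolation=cv2.INTER_CUBIC))
print(proj(K,M,[601.5,-215.3,64]),proj(K,M,[601.5,-215.3,56]))
```

```text
[ 440.74601368 -219.05526125  235.12591653] [-1.43296927 -0.17851864 -1.46931078] 23.062406954338037
[259.07634823 190.99525222] [259.36527952 192.85311875]
```

View pics/s5z.png

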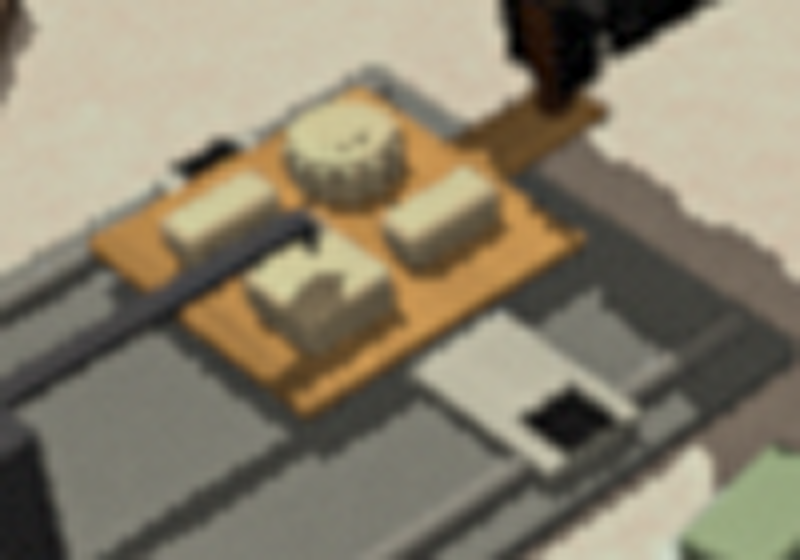

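Emit:
{"method": "servo_tool", "body": {"steps": [[[0,0,0,0,0,0],[0,0,0,0,0,0],[0,0,0,0,0,0],[0,0,0,0,0,0],[0,0,0,0,0,0],[0,0,0,0,0,0],[0,0,0,0,0,0],[0,0,0,0,0,0]]], "gripper": 1}}

```text
time_s: 9.7
position: [440.8, -219.2, 235.2]
orientation: [-1.571, 0.003, -0.176]
contact_force: [-0.3, -0.2, -1.1]
gripper_width: 79.3
```

Emit:
{"method": "servo_tool", "body": {"steps": [[[0,-0.03,0,0,0,0],[0,-0.08,0,0,0,0],[0.03,-0.13,0,0,0,0],[0.09,-0.19,0,0,0,0],[0.14,-0.21,0.02,0,0,0],[0.17,-0.21,0.02,0,0,0],[0.17,-0.21,0.02,0,0,0],[0.17,-0.21,0.02,0,0,0]]]}}

```text
time_s: 10.5
position: [577.9, -226.9, 402.2]
orientation: [-1.57, 0.005, -0.175]
contact_force: [-1.2, -0.1, 0.5]
gripper_width: 86.9
```

Emit:
{"method": "servo_tool", "body": {"steps": [[[0,0,0,0,0,0],[0,0,0,0,0,0],[0,0,0,0,0,0]]]}}

```text
time_s: 10.8
position: [577.1, -227.4, 402.3]
orientation: [-1.57, 0.005, -0.177]
contact_force: [0.2, -0.3, 0.4]
gripper_width: 86.8
```

Run:
```python
from h import *
o=get_obs(); T=toolT(o); im=snapshot('wrist'); cv2.imwrite('pics/w5.png',im); np.save('w5.npy',T); print(o['position'],o['orientation'],o['time_s'])
cv2.imwrite('pics/w5z.png',cv2.resize(im[40:270,230:480],None,fx=3.2,fy=2.6,interpolation=cv2.INTER_CUBIC))
im=snapshot('top');cv2.imwrite('pics/t5.png',im);cv2.imwrite('pics/s5b.png',snapshot('scene'))
```

```text
[ 577.06441022 -227.44167064  402.32497152] [-1.57026248  0.00472597 -0.17664514] 10.8
```

View pics/w5z.png

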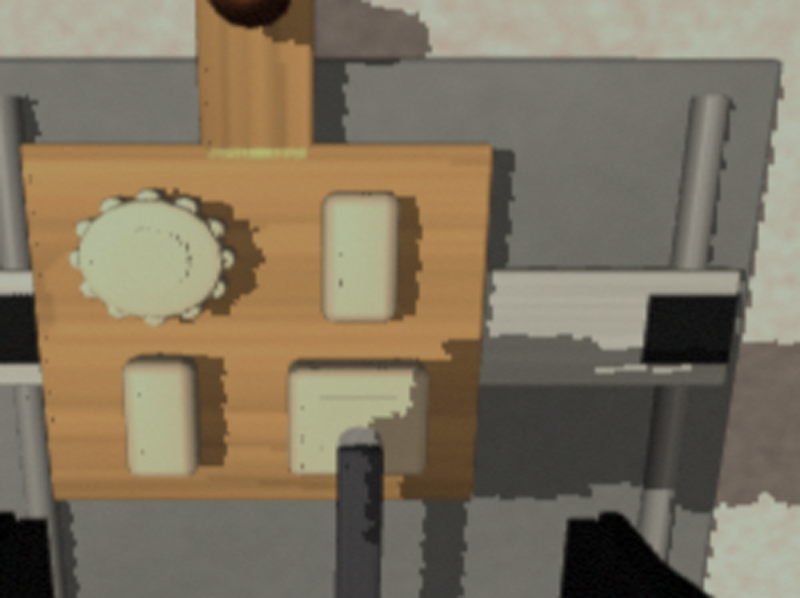

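Run:
```python
from h import *
K,M=cam('wrist',np.load('w5.npy'))
f=lambda u,v:(230+u/3.2,40+v/2.6)
ax=lambda p:(round(p[0]*.985-p[1]*.175,1),round(p[0]*.175+p[1]*.985,1))
p=onz(K,M,f(360,445),87);print('armend',p,ax(p))
p=onz(K,M,f(360,427),85);print('cap',p,ax(p))
c=onz(K,M,f(150,259),56); xt=np.array([.985,-.175]);yt=np.array([.175,.985])
print('round',c,'-> sq',c[:2]+65*xt+65*yt, ax(c[:2]+65*xt+65*yt))
for q in [(290,420),(426,420),(355,366),(355,473)]:
    p=onz(K,M,f(*q),56);print(q,p,ax(p))
```

```text
armend [ 600.1582038  -215.20705197   87.        ] (np.float64(628.8), np.float64(-107.0))
cap [ 594.01215917 -214.10695927   85.        ] (np.float64(622.6), np.float64(-106.9))
round [ 526.64403921 -266.79234178   56.        ] -> sq [ 602.04403921 -214.14234178] (np.float64(630.5), np.float64(-105.6))
(290, 420) [ 596.82155998 -236.06409441   56.        ] (np.float64(629.2), np.float64(-128.1))
(426, 420) [ 604.56938707 -192.67882955   56.        ] (np.float64(629.2), np.float64(-84.0))
(355, 366) [ 578.63361465 -211.74289663   56.        ] (np.float64(607.0), np.float64(-107.3))
(355, 473) [ 622.86269127 -218.991045     56.        ] (np.float64(651.8), np.float64(-106.7))
```

Run:
```python
from h import *
T=toolT();print(get_obs()['joint_pos'])
K,M=cam('top')
im=cv2.imread('pics/t5.png'); cv2.imwrite('pics/t5z.png',cv2.resize(im[150:235,205:305],None,fx=7,fy=7,interpolation=cv2.INTER_CUBIC))
Rt=R.from_euler('xyz',[-np.pi/2,0,-.95]).as_matrix()
print(cmd(T,[570,0,440],Rt))
```

```text
[-5.54768921e-01  5.24475226e-01  1.44477550e+00 -1.24804542e-03
  1.17562184e+00 -1.94868351e+00]
[-0.0594 -0.0463  0.2783  0.0012  0.7387 -0.0032]
```

View pics/t5z.png

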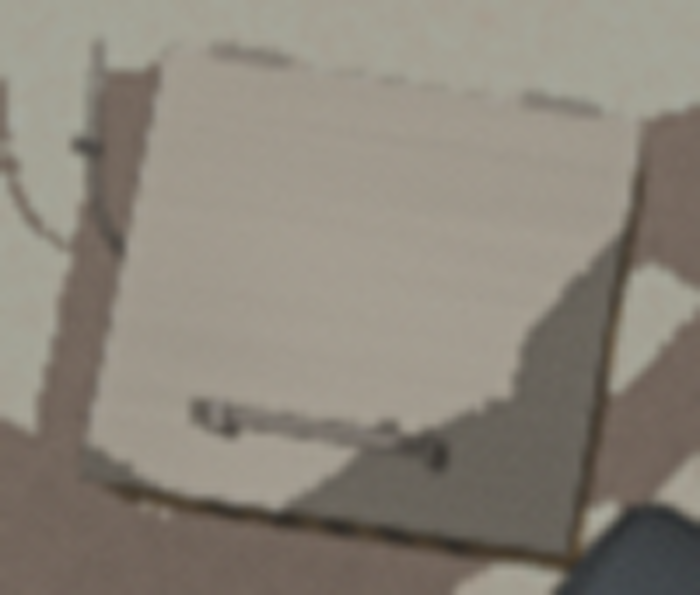

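Emit:
{"method": "servo_tool", "body": {"steps": [[[-0.01,-0.02,0.05,0,0.1,0],[-0.03,-0.04,0.11,0,0.24,0],[-0.04,-0.046,0.17,0,0.38,0],[-0.05,-0.046,0.23,0,0.52,0],[-0.059,-0.046,0.278,0,0.66,0],[-0.059,-0.046,0.278,0,0.74,0],[-0.059,-0.046,0.278,0,0.74,0],[-0.059,-0.046,0.278,0,0.74,0]]]}}

```text
time_s: 11.75
position: [570.5, -0.4, 439.9]
orientation: [-1.573, 0.002, -0.949]
contact_force: [0.3, 0.9, -0.1]
gripper_width: 86.7
```

Run:
```python
from h import *
T=toolT();print(T[:3,3],get_obs()['orientation'])
Rt=R.from_euler('xyz',[-np.pi/2,0,-1.571-.167]).as_matrix()
print(cmd(T,[560,226,440],Rt))
```

```text
[ 5.70548044e+02 -4.09440266e-01  4.39854207e+02] [-1.57301116  0.00167666 -0.94880297]
[-2.377e-01 -1.000e-04  1.542e-01  2.600e-03  7.536e-01 -7.000e-04]
```

Emit:
{"method": "servo_tool", "body": {"steps": [[[-0.04,0,0.026,0,0.1,0],[-0.09,0,0.058,0.001,0.24,0],[-0.14,0,0.09,0.001,0.38,0],[-0.19,0,0.123,0.002,0.52,0],[-0.238,0,0.154,0.002,0.66,0],[-0.238,0,0.154,0.002,0.754,0],[-0.238,0,0.154,0.002,0.754,0],[-0.238,0,0.154,0.002,0.754,0]]]}}

```text
time_s: 12.55
position: [560.6, 225.2, 439.7]
orientation: [-1.572, 0.0, -1.738]
contact_force: [0.7, -0.1, -0.0]
gripper_width: 87.0
```

Run:
```python
from h import *
o=get_obs(); T=toolT(o); im=snapshot('wrist'); cv2.imwrite('pics/w6.png',im); np.save('w6.npy',T); print(o['position'],o['orientation'],o['time_s'])
cv2.imwrite('pics/t6.png',snapshot('top'))
```

```text
[560.63412197 225.1838528  439.66332987] [-1.57224553e+00  4.58675097e-05 -1.73835470e+00] 12.55
```

View pics/w6.png

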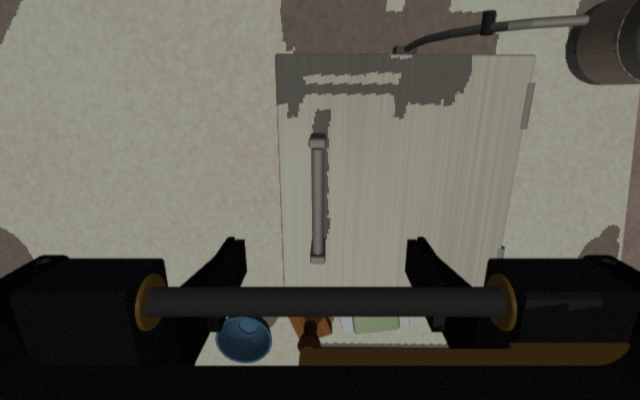

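Run:
```python
from h import *
im=cv2.imread('pics/w6.png');cv2.imwrite('pics/w6z.png',cv2.resize(im[120:275,270:370],None,fx=3.8,fy=3.8,interpolation=cv2.INTER_CUBIC))
K,M=cam('wrist',np.load('w6.npy'))
a=onz(K,M,(318.5,145),148);b=onz(K,M,(317.5,258),148);print(a,b,np.linalg.norm(a-b),(a+b)/2, np.arctan2(-(a-b)[0],(a-b)[1]))
c=onz(K,M,(276,55),112);d=onz(K,M,(534,56),112);print(c,d,np.linalg.norm(c-d),np.arctan2((d-c)[1],(d-c)[0]))
e=onz(K,M,(284,290),112);print(e,np.arctan2(-(c-e)[0],(c-e)[1]))
```

```text
[561.74198778 269.21976216 148.        ] [543.07974878 168.09904821 148.        ] 102.82839079879567 [552.41086828 218.65940519 148.        ] -0.18250055573603094
[537.45829877 346.04369138 112.        ] [755.45155629 308.42286687 112.        ] 221.21570188958748 -0.17089460283867813
[497.07645439 118.19796622 112.        ] -0.17541175627300132
```

View pics/w6z.png

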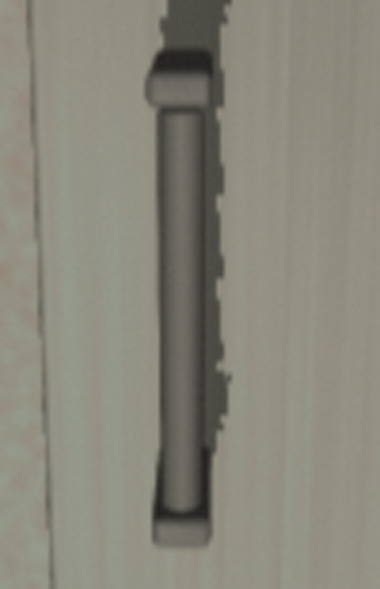

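Run:
```python
from h import *
T=toolT();Rt=R.from_euler('xyz',[-np.pi/2,0,-1.571-.175]).as_matrix()
print(cmd(T,[552.3,218.6,345],Rt),cmd(T,[552.3,218.6,312],Rt))
```

```text
[ 0.0094  0.1185 -0.0089  0.0014  0.0051 -0.0003] [ 0.0094  0.1598 -0.0088  0.0014  0.0051 -0.0003]
```

Emit:
{"method": "servo_tool", "body": {"steps": [[[0.005,0.03,-0.005,0.0014,0.005,0],[0.0094,0.07,-0.009,0.0014,0.005,0],[0.0094,0.11,-0.009,0.0014,0.005,0],[0.0094,0.135,-0.009,0.0014,0.005,0],[0.0094,0.15,-0.009,0.0014,0.005,0],[0.0094,0.16,-0.009,0.0014,0.005,0],[0.0094,0.16,-0.009,0.0014,0.005,0],[0.0094,0.16,-0.009,0.0014,0.005,0]]]}}

```text
time_s: 13.45
position: [552.2, 220.2, 312.8]
orientation: [-1.569, 0.001, -1.746]
contact_force: [0.0, 0.3, 0.7]
gripper_width: 86.8
```

Run:
```python
from h import *
T=toolT();print(T[:3,3],get_obs()['contact_force']);cv2.imwrite('pics/w7.png',snapshot('wrist'))
```

```text
[552.2174015  220.15661402 312.75902583] [0.01777293 0.3098206  0.70644428]
```

View pics/w7.png

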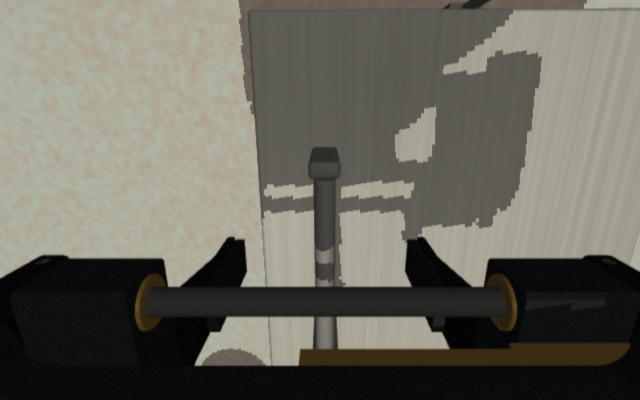

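Bar is centred between the fingers (column ~325). Close.

Emit:
{"method": "servo_tool", "body": {"steps": [[[0,0,0,0,0,0],[0,0,0,0,0,0],[0,0,0,0,0,0],[0,0,0,0,0,0],[0,0,0,0,0,0],[0,0,0,0,0,0],[0,0,0,0,0,0],[0,0,0,0,0,0]]], "gripper": 0}}

```text
time_s: 14.3
position: [551.7, 220.3, 311.9]
orientation: [-1.571, 0.001, -1.746]
contact_force: [0.9, 0.6, 0.6]
gripper_width: 30.9
```

Emit:
{"method": "servo_tool", "body": {"steps": [[[0,0,0,0,0,0],[0,0,0,0,0,0],[0,0,0,0,0,0],[0,0,0,0,0,0],[0,0,0,0,0,0],[0,0,0,0,0,0]]]}}

```text
time_s: 14.9
position: [551.9, 220.3, 311.9]
orientation: [-1.57, 0.001, -1.746]
contact_force: [1.6, 0.8, -0.9]
gripper_width: 9.0
```

Run:
```python
from h import *
T=toolT();print(T)
r=np.hypot(185,44);a0=np.arctan2(44,185)
for d in (3,8,14,21,28,35,41,45):
    a=a0+np.radians(d); print(d, np.round(-(r*np.sin(a)-44)/800,4), np.round((185-r*np.cos(a))/800,4))
```

```text
[[-1.73972255e-01  1.08575750e-03  9.84749956e-01  5.51903255e+02]
 [-9.84750157e-01  7.07126147e-04 -1.73973070e-01  2.20273104e+02]
 [-8.85235008e-04 -9.99999161e-01  9.46179539e-04  3.11930559e+02]
 [ 0.00000000e+00  0.00000000e+00  0.00000000e+00  1.00000000e+00]]
3 -0.012 0.0032
8 -0.0316 0.0099
14 -0.0543 0.0202
21 -0.0792 0.0351
28 -0.1021 0.0529
35 -0.1227 0.0734
41 -0.1382 0.0928
45 -0.1474 0.1066
```

Emit:
{"method": "servo_tool", "body": {"steps": [[[0,-0.004,0.001,0,0,0],[0,-0.012,0.0032,0,0,0],[0,-0.0216,0.0063,0,0,0],[0,-0.0316,0.0099,0,0,0],[0,-0.043,0.0147,0,0,0],[0,-0.0543,0.0202,0,0,0],[0,-0.067,0.0274,0,0,0],[0,-0.0792,0.0351,0,0,0]]]}}

```text
time_s: 15.7
position: [579.9, 215.3, 376.1]
orientation: [-1.57, 0.001, -1.746]
contact_force: [5.7, -0.4, -8.0]
gripper_width: 8.6
```

Emit:
{"method": "servo_tool", "body": {"steps": [[[0,-0.0115,0.0085,0,0,0],[0,-0.0229,0.0178,0,0,0],[0,-0.0335,0.0279,0,0,0],[0,-0.0435,0.0383,0,0,0],[0,-0.059,0.0577,0,0,0],[0,-0.0645,0.0655,0,0,0],[0,-0.0682,0.0715,0,0,0],[0,-0.0682,0.0715,0,0,0]]]}}

```text
time_s: 16.5
position: [635.8, 205.6, 429.7]
orientation: [-1.572, 0.001, -1.746]
contact_force: [3.6, 2.6, -8.1]
gripper_width: 8.7
```

Run:
```python
from h import *
o=get_obs();p=np.array(o['position']);print(p,o['contact_force'],o['gripper_width'],o['time_s'])
d=p-[551.9,220.27,311.9]; x=-185+d@[.985,-.174,0]; z=44+d[2]; print(np.hypot(x,z),np.degrees(np.arctan2(z,-x)-np.arctan2(44,185)))
for n in('scene','top','wrist'):
    im=snapshot(n);cv2.imwrite(f'pics/{n}8.png',im)
    if n=='scene': cv2.imwrite('pics/s8z.png',cv2.resize(im[130:330,180:460],None,fx=2.8,fy=2.8,interpolation=cv2.INTER_CUBIC))
```

```text
[635.83567831 205.5573379  429.70863705] [ 3.63038885  2.55405889 -8.06361719] 8.660575215261941 16.5
190.09145629272152 44.96549064552069
```

View pics/s8z.png

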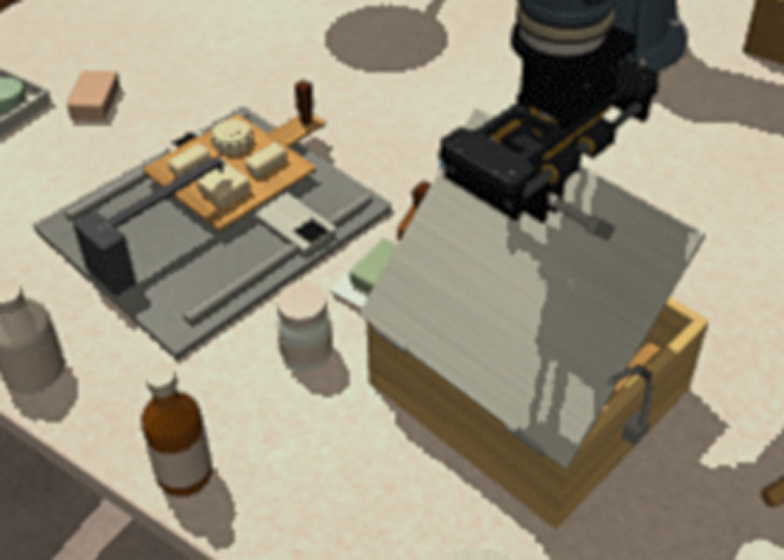

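View pics/top8.png

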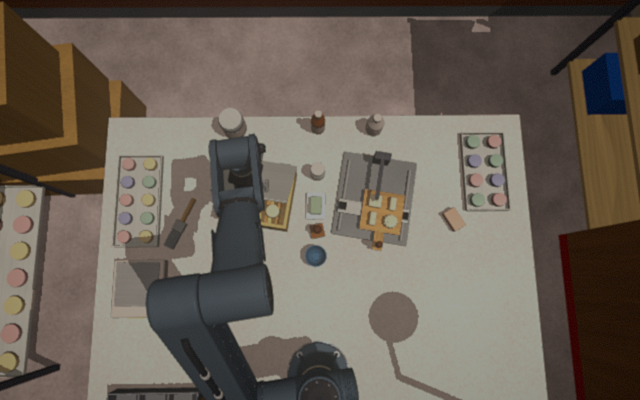

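Emit:
{"method": "servo_tool", "body": {"steps": [[[0,0,0,0,0,0],[0,0,0,0,0,0],[0,0,0,0,0,0],[0,0,0,0,0,0],[0,0,0,0,0,0]]]}}

```text
time_s: 17.15
position: [635.5, 205.6, 429.6]
orientation: [-1.571, 0.001, -1.745]
contact_force: [3.4, 4.0, -7.9]
gripper_width: 8.7
```

Run:
```python
from h import *
o=get_obs();print(o['position'],o['contact_force'],o['gripper_width'],np.abs(o['qd']).max(),o['time_s'])
K,M=cam('scene'); xb=np.array([.985,-.174,0]);yb=np.array([.174,.985,0])
f=np.array([180+704/2.8,130+235/2.8]);print('seen',f)
for d in (35,40,45,50,55):
    c=np.cos(np.radians(d));s=np.sin(np.radians(d)); x,z=-220,8
    P=np.array([734.5,186.4,104])+xb*(x*c+z*s)+yb*123+np.array([0,0,-x*s+z*c]);print(d,proj(K,M,P))
```

```text
[635.46829101 205.63351806 429.59136866] [ 3.42605777  3.9827467  -7.93793352] 8.676603078732994 0.001988770832617723 17.15
seen [431.42857143 213.92857143]
35 [433.55471308 216.84998934]
40 [431.86937165 214.98005479]
45 [429.72828239 213.67130248]
50 [427.12325336 212.96687691]
55 [424.05055261 212.90783197]
```

```bash
python3 -c "
from workcell import *
print(job_done())"
```

```text
the job is handed in; nothing more can be done
None
```

I carried out all the steps, handed the job in at about 17 s, and left the gripper holding the lid at about 45 degrees. The hand-in gave no verdict.

- **Round soap:** I slid the carrier by its knob until the round soap was under the pointer. It rested there about 1.3 s. By the arm's position it was within 1 mm of where it should be, and the scene camera agreed.
- **Square soap:** I slid the carrier on and let the square soap rest under the pointer before letting go. A wrist picture after release put its middle about 1.5 mm from the pointer.
- **Lid:** I gripped the bar handle (opening about 9 mm) and raised the lid along its arc. The arm's position gives 45.0 degrees at the right radius, with the arm still and about 8 N of lid weight on the tool.
- **Disagreement on the lid:** in the scene camera, one lid corner fits about 41 degrees sideways and about 44 degrees in height. That camera reads about 2 px off elsewhere, and both values are within the 7-degree limit.
- **Bystanders:** the bystanders I could see in the last pictures looked in place. I compared them only by eye.

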